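# Hand the assembled wheels over for checking in reverse order

## Task

Move the four wheel assemblies from their dishes on the storage board into the empty blue-grey check tray, one to a compartment, in reverse order, because the examiner sits across the table: seen from one side, the wheel at the left end of the storage row goes to the right end of the tray, the second from the left to the second from the right, and so on. Leave each one standing flat on the floor of its compartment, about in the middle, with its bolt upright.

Things in the scene. Friction and masses are not known exactly. Their poses are not given: they have to be found in the camera images.
- wheel_round: Loose wheel assembly of pale wood, about 130 g: plain round disc 56 mm in diameter, 20 mm thick, striped ribs on top, thin black layer in the middle. Round upright steel bolt shank in the middle, 16 mm in diameter, 36 mm high above the wheel: the grip, from above, any yaw. Origin: centre of the underside, z up. Starts flat in dish_a. Total height 56 mm.
- wheel_hex: Loose wheel assembly of pale wood, about 130 g: hexagonal disc 50 mm across flats (58 mm across corners), 22 mm thick. Round upright steel bolt shank in the middle, 16 mm in diameter, 36 mm high above the wheel: the grip, from above, any yaw. Origin: centre of the underside, z up. Starts flat in dish_b. Total height 58 mm.
- wheel_stepped: Loose wheel assembly of pale wood, about 120 g: two-step pulley, lower disc 56 mm in diameter and 12 mm thick, upper disc 36 mm in diameter and 14 mm thick (26 mm together). Round upright steel bolt shank in the middle, 16 mm in diameter, 36 mm high above the wheel: the grip, from above, any yaw. Origin: centre of the underside, z up. Starts flat in dish_c. Total height 62 mm.
- wheel_cross: Loose wheel assembly of pale wood, about 120 g: cross (plus-sign) of two bars 54 mm long, 18 mm wide, 18 mm thick. Round upright steel bolt shank in the middle, 16 mm in diameter, 36 mm high above the wheel: the grip, from above, any yaw. Origin: centre of the underside, z up. Starts flat in dish_d. Total height 54 mm.
- dish_a: Fixed open square dish of grey plastic, 84 mm square outside, 78 mm inside, floor 3 mm thick, rim 10 mm high over its underside; stands on the storage board and holds wheel_round at the start. Origin: centre of its underside. The four dishes look alike and stand in a row in a different order every time.
- dish_b: Fixed open square dish of grey plastic, 84 mm square outside, 78 mm inside, floor 3 mm thick, rim 10 mm high over its underside; stands on the storage board and holds wheel_hex at the start. Origin: centre of its underside. The four dishes look alike and stand in a row in a different order every time.
- dish_c: Fixed open square dish of grey plastic, 84 mm square outside, 78 mm inside, floor 3 mm thick, rim 10 mm high over its underside; stands on the storage board and holds wheel_stepped at the start. Origin: centre of its underside. The four dishes look alike and stand in a row in a different order every time.
- dish_d: Fixed open square dish of grey plastic, 84 mm square outside, 78 mm inside, floor 3 mm thick, rim 10 mm high over its underside; stands on the storage board and holds wheel_cross at the start. Origin: centre of its underside. The four dishes look alike and stand in a row in a different order every time.
- storage_board: Fixed grey flat board, mostly hidden under the dishes, 84 x 362 x 6 mm (x, y, z) that carries the four dishes in one row along its long y axis, dish centres at y = +132, +44, -44 and -132 mm in its frame. Origin: centre of its underside; axes within 12 degrees of the world's. It lies now nearer, now farther from the robot than the check tray.
- check_tray: Fixed blue-grey tray 98 x 362 mm (x, y), 14 mm high, empty at first, with four square compartments in one row along its long y axis: centres at y = +132, +44, -44 and -132 mm (x = 0) in its frame, each 78 mm square inside, floor 8 mm above the underside, rims 6 mm above it, 10 mm wide. Origin: centre of its underside; axes within 12 degrees of the world's.
Things that resemble listed ones, but are neither listed nor needed, are in the scene too. What is shaped like the wheel_round but turquoise is not meant.

How it is judged:
By the outcome, as a careful person would: the job done as asked, in the order asked, and still so for the second after the job is handed in, with the robot touching nothing.
It also fails if it takes over 118 s, if anything falls off the work surface, if the arm or the gripper's body presses on something with over 40 N, if the wrist force passes 120 N, or if a joint passes its speed limit or range.

## Robot

A 6-joint arm with a two-finger parallel gripper is mounted at the origin on the work surface. World frame = base frame: x ahead of the robot, y to its left, z up, the work surface at z = 0. Lengths are in m, angles in rad, forces in N, time in s.
With the tool pointing down it reaches from about 0.25 to 0.725 m from the base axis. Payload 4 kg.
Tool frame: the origin (TCP) lies midway between the tips of the shut fingers; the grasp point (between the pads) lies 19 mm behind it; z points along the fingers, y is the line along which they close (so a half turn about z gives the same grasp; the last joint's range is limited). The gripper opens to 85 mm and grips with 20 to 120 N. Pads are 22 mm wide; open, the fingers measure 114 mm over their backs; the gripper's body (76 mm by 85 mm) begins 54 mm behind the grasp point. The pads swing forward as they close: fully open they stand 13 mm farther back than shut.
Start: joints at [1.151, 0.241, 0.005, 1.335, 0, 1.571], TCP at [0.204, 0.457, 0.231] pointing down, gripper open.
Joint ranges: [-2.72, 2.72], [-1.05, 1.87], [-1.09, 1.28], [-1.99, 2.15], [-1.42, 1.44], [-3.14, 3.14]. Speed limits (rad/s): [2.79, 2.79, 3.14, 3.14, 3.14, 3.14].

## Interface

Orientations are given as a unit quaternion [x, y, z, w].
In Python, from workcell import bot, camera, job_done gives the robot as it stands.
- The arm moves only by the tool carry_out, never from a script. Its argument "plan" is a list of rows, each an object of numbers: "dx", "dy", "dz": the shift along the tool's x, y, z in mm; "twist": the turn about the tool's z in degrees; "fingers": the closure, from -1 (fully open) to 1 (shut). In form: [{"dx": .., "dy": .., "dz": .., "twist": .., "fingers": ..}, ...]. A call has exactly 5 rows; each row is the pose to reach, as a shift and turn from the pose commanded when the call began, along the tool's axes at that moment; what a row does not reach only later rows make up. A row lasts 1/12 s, in which the tool goes at most 41.7 mm and 7.16 degrees, less where a joint would pass 70% of its speed; a pose out of reach is approached as far as the arm can. A call with a gripper value outside its range is refused whole. The fingers move at their own pace and stop on an object; the grip force is fixed at half the most. Time passes only in rows, so rows that repeat a pose let the fingers close, or fill a call up. It gives the time, the measured TCP pose, the force, the opening and the grip force at its end, in the units of the state.
- bot.get_obs(): the state, without advancing time (a new reading comes with each control period).
- camera(name): name is "scene" or "top" or "wrist"; returns a dict with "image" (400x640x3 uint8, red, green, blue), "intrinsics" (3x3 intrinsics, pixels), "distortion" ([k1, k2, p1, p2, k3] as OpenCV has them; the pictures are not rectified), "eye" and "attitude" of the camera in the world. Camera axes: x right, y down, z forward; pixel columns grow to the right and rows downward; lengths in m; the calibration is good to about 2 mm. A picture is of the moment at which its call begins. There is no depth.
- job_done(): hands the job in; it is judged then, once.
The state is a dict: "clock": time; "joint_pos": joint angles; "joint_vel": joint speeds; "tau": joint torques, N m; "eef_pos": TCP position; "tool_rot": TCP orientation; "ft_force": force on the tool from outside, world axes, zero at the start; "ft_torque": the same for the moment, N m; "grip_width": finger opening in m; "grasp_force": force on a finger pad.
Only numpy, scipy, OpenCV 4.12 (cv2) and the standard library are available. Lean on these libraries where they do the work, as an engineer would, in place of code of your own. Each camera call takes 0.05 s, during which the arm holds its last target. There are 200 camera calls.

## Working session

There is one attempt and no reset: what is moved stays moved. The work goes in short steps, Python scripts to look and compute and a tool call to move; the robot and the scene stay as the last step left them, time stands still between calls to the robot, and variables do not carry over. Pictures are saved under pics/ and viewed, at most 14 in all, crops included, and the job is handed in when it is done.

Besides the shell and the picture viewer there is one more tool, called after "Request:" in YAML: its name, and indented under it one key for each argument. carry_out: Moves the arm, as the interface text tells. Its arguments: {"type":"object","properties":{"plan":{"type":"array","items":{"type":"object","properties":{"dx":{"type":"number"},"dy":{"type":"number"},"dz":{"type":"number"},"twist":{"type":"number"},"fingers":{"type":"number"}}}}},"required":["plan"]}

```bash
mkdir -p pics; ls; cat > h.py <<'E'
import numpy as np, cv2
from scipy.spatial.transform import Rotation as R
from workcell import bot, camera, job_done
def snap(n,f):
    c=camera(n); cv2.imwrite('pics/'+f+'.png',c['image'][...,::-1]); np.savez('pics/'+f+'.npz',**{k:np.array(c[k]) for k in c}); return c
E
python3 - <<'E'
from h import *
for n in ['top','scene']:
    c=snap(n,n+'0'); print(n,c['intrinsics'],c['distortion'],c['eye'],c['attitude'])
o=bot.get_obs(); print(o)
E
```

```text
pics
top [[399.4349748    0.         322.96264501]
 [  0.         399.4349748  207.29507902]
 [  0.           0.           1.        ]] [-0.00675154  0.          0.          0.          0.        ] [0.4700798  0.06855915 0.912296  ] [-0.69960184  0.71350813 -0.02775384  0.02632749]
scene [[408.86799788   0.         317.89641807]
 [  0.         408.86799788 196.04105601]
 [  0.           0.           1.        ]] [-0.0555112  0.         0.         0.         0.       ] [1.02059948 0.43926143 0.61002798] [ 0.39510434  0.82909193 -0.35463687 -0.17530492]
{'clock': 0.1, 'joint_pos': array([ 1.15098382e+00,  2.41325644e-01,  3.84520230e-03,  1.33521361e+00,
       -7.14836272e-06,  1.57080627e+00]), 'joint_vel': array([ 0.00151501, -0.00089794,  0.00240594, -0.00058489, -0.00025897,
        0.00067884]), 'tau': array([-6.62236434e-04, -3.73137510e+01,  2.53010398e+01,  1.08816932e-02,
       -7.92071842e-05,  6.54073744e-06]), 'eef_pos': array([0.20356108, 0.45605413, 0.23050273]), 'tool_rot': array([ 2.08372977e-01,  9.78048977e-01, -9.28783045e-04, -1.94212850e-04]), 'ft_force': array([-0.47188037, -0.69219176, -0.25371636]), 'ft_torque': array([-0.00264765, -0.00921941,  0.00024441]), 'grasp_force': 0.0, 'grip_width': 0.0852371668273725}
```

View pics/top0.png

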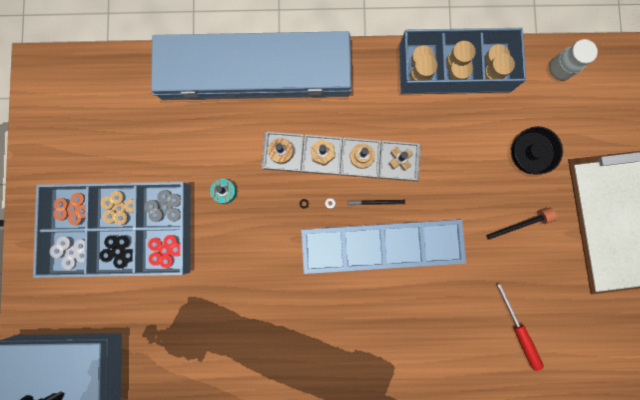

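View pics/scene0.png

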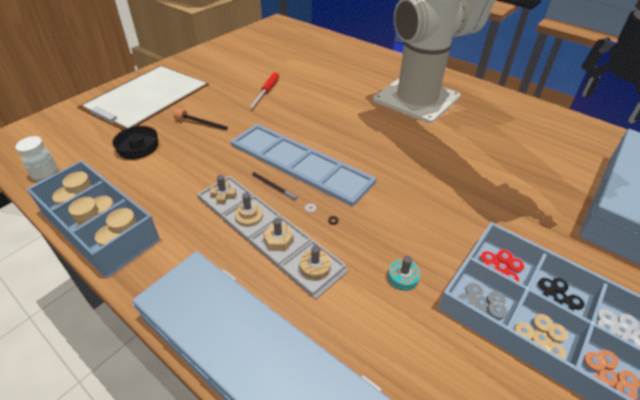

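Top view: storage row, left to right, is round (281,151), hex (322,151), stepped (362,155), cross (401,159). The tray corners are at about (302,230), (463,221), (465,263), (306,272). The turquoise decoy at (222,191) is not part of the job. The scene view confirms the order. Next come enlarged crops to pick points precisely.

```bash
python3 - <<'E'
import cv2
a=cv2.imread('pics/top0.png')[125:280,255:475]; cv2.imwrite('pics/ct.png',cv2.resize(a,None,fx=3.6,fy=3.6,interpolation=cv2.INTER_CUBIC))
a=cv2.imread('pics/scene0.png')[120:295,190:380]; cv2.imwrite('pics/cs.png',cv2.resize(a,None,fx=3.4,fy=3.4,interpolation=cv2.INTER_CUBIC))
E
```

```text
(no output)
```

View pics/ct.png

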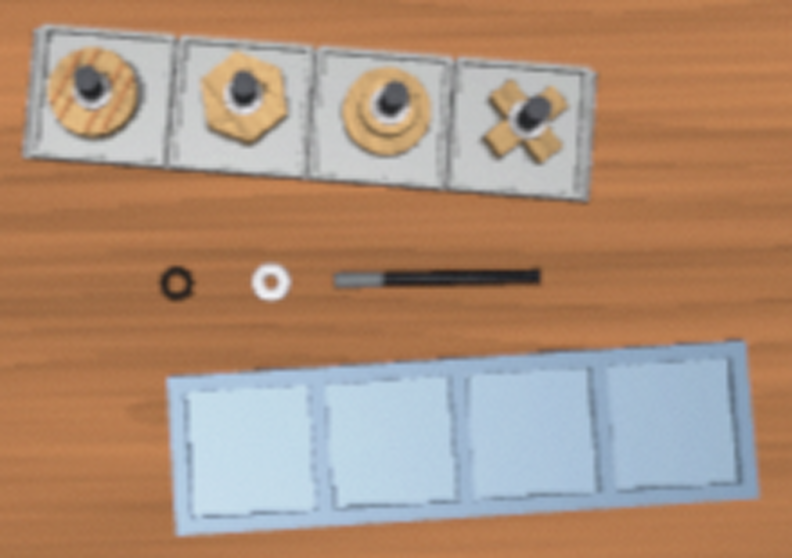

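View pics/cs.png

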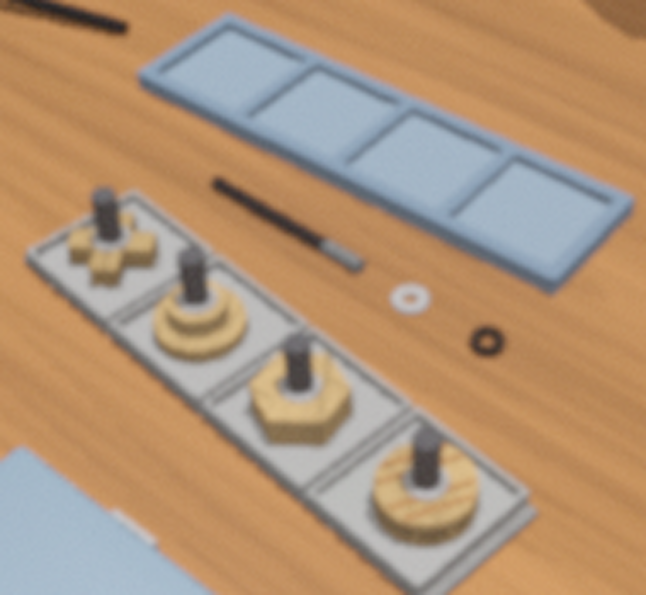

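In the crops, the bolt tops and the four tray corners are clear in both views. I'll triangulate them.

```bash
cat >> h.py <<'E'
def ray(f,uv):
    d=np.load('pics/'+f+'.npz'); p=cv2.undistortPoints(np.array(uv,float).reshape(-1,1,2),d['intrinsics'],d['distortion'])[:,0]
    v=R.from_quat(d['attitude']).apply(np.c_[p,np.ones(len(p))]); return d['eye'],v/np.linalg.norm(v,axis=1)[:,None]
def tri(rs):  # list of (eye, dir)
    A=[np.eye(3)-np.outer(v,v) for e,v in rs]; return np.linalg.solve(sum(A),sum(a@e for a,(e,v) in zip(A,rs)))
def tri2(f1,u1,f2,u2):
    e1,v1=ray(f1,u1); e2,v2=ray(f2,u2); P=[]
    for a,b in zip(v1,v2):
        p=tri([(e1,a),(e2,b)]); w=np.cross(a,b); P.append(np.r_[p,abs((e2-e1)@w/np.linalg.norm(w))])
    return np.array(P)
def plane(f,uv,z):
    e,v=ray(f,uv); return e+v*((z-e[2])/v[:,2])[:,None]
E
python3 - <<'E'
from h import *
np.set_printoptions(precision=4,suppress=True)
T=lambda l:(np.array(l)+.5)/3.6-.5+[255,125]
S=lambda l:(np.array(l)+.5)/3.4-.5+[190,120]
print(tri2('top0',T([(86,78),(243,81),(399,93),(543,104)]),'scene0',S([(428,437),(299,341),(192,254),(102,194)])))
t=tri2('top0',T([(166,378),(743,341),(758,495),(178,535)]),'scene0',S([(553,280),(140,74),(228,14),(633,203)]));print(t)
for P,n in ((plane('top0',T([(166,378),(743,341),(758,495),(178,535)]),.014),'tray'),(plane('top0',T([(36,25),(595,70),(588,201),(22,158)]),.016),'board')):
    c=P.mean(0); d=(P[0]+P[3]-P[1]-P[2])[:2]; print(n,c,np.degrees(np.arctan2(-d[0],d[1])),np.linalg.norm(P[0]-P[1]),np.linalg.norm(P[1]-P[2]))
o=bot.get_obs(); print(R.from_quat(o['tool_rot']).as_matrix())
E
```

```text
[[ 0.6694  0.1594  0.0619  0.0004]
 [ 0.6645  0.0657  0.0657  0.0007]
 [ 0.6548 -0.0268  0.0676  0.0014]
 [ 0.6477 -0.1137  0.0607  0.002 ]]
[[ 0.4904  0.1159  0.0112  0.0028]
 [ 0.5054 -0.2454  0.0098  0.001 ]
 [ 0.4094 -0.2503  0.0108  0.0005]
 [ 0.392   0.1109  0.0055  0.0013]]
tray [ 0.4493 -0.0665  0.014 ] 2.6422306364569086 0.36170162014412843 0.09592405750665908
board [0.6547 0.0233 0.016 ] -5.643977960313145 0.35546393640936286 0.08387153652331278
[[-0.9132  0.4076 -0.0008]
 [ 0.4076  0.9132 -0.0017]
 [-0.     -0.0019 -1.    ]]
```

Measured bolt tops are at z = 61–68 mm, against the expected 63–71, and the tray measures 362×96 mm. Both agree with the text. I'll travel towards wheel_round while twisting so that the fingers close along world x.

Request:
carry_out:
  plan:
    - {"dx": -36,"dy": -5,"dz": 6,"twist": 7,"fingers": -1}
    - {"dx": -72,"dy": -10,"dz": 12,"twist": 14,"fingers": -1}
    - {"dx": -108,"dy": -16,"dz": 18,"twist": 21,"fingers": -1}
    - {"dx": -144,"dy": -21,"dz": 24,"twist": 28,"fingers": -1}
    - {"dx": -180,"dy": -27,"dz": 30,"twist": 35,"fingers": -1}

```text
clock: 0.52
eef_pos: [0.358, 0.3574, 0.2006]
tool_rot: [0.495, 0.869, -0.0, -0.0]
ft_force: [0.5, 0.7, 0.2]
grip_width: 0.0854
grasp_force: 0.0
```

```bash
cat > g.py <<'E'
import sys; from h import *
np.set_printoptions(precision=4,suppress=True)
o=bot.get_obs(); M=R.from_quat(o['tool_rot']); p=o['eef_pos']; t=np.array(list(map(float,sys.argv[1:4])))
print(o['clock'],p,'shift mm',M.inv().apply(t-p)*1000,'twist',np.degrees(np.arctan2(M.as_matrix()[1,1],M.as_matrix()[0,1])),o['grip_width'],o['grasp_force'],o['joint_pos'][[0,5]])
E
python3 g.py .669 .159 .13
```

```text
0.5167 [0.358  0.3574 0.2006] shift mm [-329.2023  166.4703   70.545 ] twist 30.639875284374835 0.08544860280446175 0.0 [0.7845 1.8205]
```

Request:
carry_out:
  plan:
    - {"dx": -33,"dy": 17,"dz": 7,"twist": 6.2,"fingers": -1}
    - {"dx": -66,"dy": 33,"dz": 14,"twist": 12.4,"fingers": -1}
    - {"dx": -99,"dy": 50,"dz": 21,"twist": 18.6,"fingers": -1}
    - {"dx": -132,"dy": 66,"dz": 28,"twist": 24.8,"fingers": -1}
    - {"dx": -165,"dy": 83,"dz": 35,"twist": 30.6,"fingers": -1}

```text
clock: 0.93
eef_pos: [0.5141, 0.2582, 0.1654]
tool_rot: [0.707, 0.707, -0.001, -0.0]
ft_force: [0.6, 0.9, 0.4]
grip_width: 0.0856
grasp_force: 0.0
```

```bash
python3 g.py .669 .159 .13; python3 -c "
from h import *
c=snap('wrist','w0');print(c['intrinsics'],c['distortion'],c['eye'],R.from_quat(c['attitude']).as_matrix())"
```

```text
0.9333 [0.5141 0.2582 0.1654] shift mm [-99.323  154.8394  35.308 ] twist 0.03713198350330205 0.08558917075118211 0.0 [0.4654 2.0356]
[[285.41679408   0.         321.27793747]
 [  0.         285.41679408 200.00939324]
 [  0.           0.           1.        ]] [-0.02583677  0.          0.          0.          0.        ] [0.51515124 0.33878661 0.30837847] [[ 9.99999363e-01  1.12810947e-03  3.70204406e-05]
 [ 1.08234989e-03 -9.49100061e-01 -3.14972860e-01]
 [-3.20187764e-04  3.14972700e-01 -9.49100677e-01]]
```

View pics/w0.png

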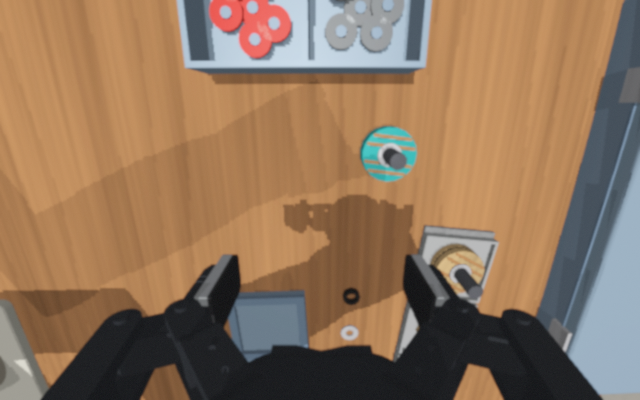

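Wrist view: turquoise decoy at (390,155), wheel_round with its bolt top near (473,288). Next I'll move above wheel_round and check the ray.

Request:
carry_out:
  plan:
    - {"dx": -20,"dy": 31,"dz": 7,"twist": 0,"fingers": -1}
    - {"dx": -40,"dy": 62,"dz": 14,"twist": 0,"fingers": -1}
    - {"dx": -60,"dy": 93,"dz": 21,"twist": 0,"fingers": -1}
    - {"dx": -80,"dy": 124,"dz": 28,"twist": 0,"fingers": -1}
    - {"dx": -99,"dy": 155,"dz": 35,"twist": 0,"fingers": -1}

```text
clock: 1.4
eef_pos: [0.6696, 0.1605, 0.1303]
tool_rot: [0.705, 0.709, -0.001, -0.0]
ft_force: [0.4, 0.7, -0.1]
grip_width: 0.0853
grasp_force: 0.0
```

```bash
python3 g.py .669 .159 .036; python3 -c "
from h import *
c=snap('wrist','w1');print(plane('w0',[(473,289)],.065))"
```

```text
1.4 [0.6696 0.1605 0.1303] shift mm [-1.4536 -0.4498 94.3031] twist 0.3682008347832485 0.08528885107787837 0.0 [0.2352 1.7996]
[[0.66899571 0.16319535 0.065     ]]
```

View pics/w1.png

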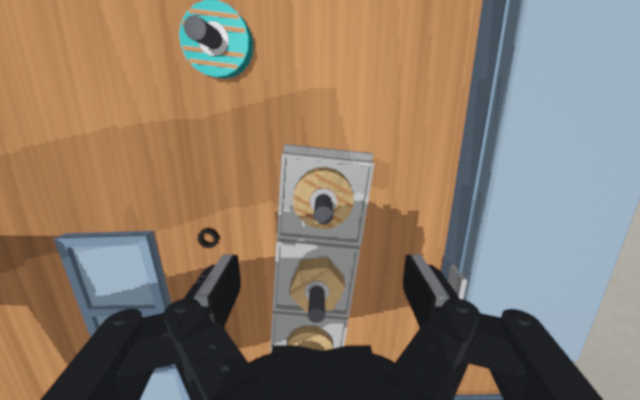

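Wrist view over wheel_round: its bolt top is at (323,214) and the hex bolt top is at (316,310). Checking where these land.

```bash
python3 -c "
from h import *
print(np.load('pics/w1.npz')['eye'],plane('w1',[(323,214)],.065),plane('w1',[(316,311)],.067))
print(tri2('w0',[(473,289)],'w1',[(323,214)]))
T=lambda l:(np.array(l)+.5)/3.6-.5+[255,125]
print(tri2('top0',T([(86,78),(243,81)]),'w1',[(323,214),(316,311)]))"
```

```text
[0.67014295 0.24102213 0.27325566] [[0.67194439 0.16043294 0.065     ]] [[0.66658707 0.06989196 0.067     ]]
[[0.67220948 0.1588637  0.05972392 0.00098571]]
[[0.67083236 0.15924745 0.06036594 0.00256476]
 [0.6661305  0.06529635 0.0612488  0.00076726]]
```

Round bolt is at (0.670, 0.160). The tool is already over it, so I'll descend.

Request:
carry_out:
  plan:
    - {"dx": 0,"dy": 0,"dz": 25,"twist": 0,"fingers": -1}
    - {"dx": 0,"dy": 0,"dz": 50,"twist": 0,"fingers": -1}
    - {"dx": 0,"dy": 1,"dz": 72,"twist": 0,"fingers": -1}
    - {"dx": 0,"dy": 1,"dz": 88,"twist": 0,"fingers": -1}
    - {"dx": 0,"dy": 1,"dz": 94,"twist": 0,"fingers": -1}

```text
clock: 1.87
eef_pos: [0.6668, 0.1612, 0.0329]
tool_rot: [0.705, 0.709, -0.003, -0.002]
ft_force: [-0.7, 0.3, -1.4]
grip_width: 0.0851
grasp_force: 0.0
```

Request:
carry_out:
  plan:
    - {"fingers": 1}
    - {"fingers": 1}
    - {"fingers": 1}
    - {"fingers": 1}
    - {"fingers": 1}

```text
$.plan[0]: bad value
```

Request:
carry_out:
  plan:
    - {"fingers": 1}
    - {"fingers": 1}
    - {"fingers": 1}
    - {"fingers": 1}
    - {"fingers": 1}

```text
$.plan[0]: bad value
```

Request:
carry_out:
  plan:
    - {"dx": 0,"dy": 0,"dz": 0,"twist": 0,"fingers": 1}
    - {"dx": 0,"dy": 0,"dz": 0,"twist": 0,"fingers": 1}
    - {"dx": 0,"dy": 0,"dz": 0,"twist": 0,"fingers": 1}
    - {"dx": 0,"dy": 0,"dz": 0,"twist": 0,"fingers": 1}
    - {"dx": 0,"dy": 0,"dz": 0,"twist": 0,"fingers": 1}

```text
clock: 2.28
eef_pos: [0.6708, 0.162, 0.039]
tool_rot: [0.705, 0.709, 0.001, 0.001]
ft_force: [0.4, 0.4, 0.4]
grip_width: 0.0251
grasp_force: 0.0
```

Request:
carry_out:
  plan:
    - {"dx": 0,"dy": 0,"dz": 0,"twist": 0,"fingers": 1}
    - {"dx": 0,"dy": 0,"dz": 0,"twist": 0,"fingers": 1}
    - {"dx": 0,"dy": 0,"dz": 0,"twist": 0,"fingers": 1}
    - {"dx": 0,"dy": 0,"dz": 0,"twist": 0,"fingers": 1}
    - {"dx": 0,"dy": 0,"dz": 0,"twist": 0,"fingers": 1}

```text
clock: 2.7
eef_pos: [0.6708, 0.1619, 0.0388]
tool_rot: [0.705, 0.709, 0.001, 0.001]
ft_force: [1.4, 0.1, 5.2]
grip_width: 0.0138
grasp_force: 58.6
```

The grip sits a little high on the shank: TCP is 10 mm above the wheel. I'll reopen a little, go 4 mm lower and regrip.

Request:
carry_out:
  plan:
    - {"dx": 0,"dy": 0,"dz": 0,"twist": 0,"fingers": 0.2}
    - {"dx": 0,"dy": 0,"dz": 0,"twist": 0,"fingers": 0.2}
    - {"dx": 1,"dy": 0,"dz": 2,"twist": 0,"fingers": 0.2}
    - {"dx": -1,"dy": 0,"dz": 4,"twist": 0,"fingers": 0.2}
    - {"dx": -1,"dy": 0,"dz": 4,"twist": 0,"fingers": 0.2}

```text
clock: 3.12
eef_pos: [0.669, 0.1602, 0.032]
tool_rot: [0.705, 0.709, -0.001, -0.001]
ft_force: [0.1, 0.1, 0.0]
grip_width: 0.034
grasp_force: 0.0
```

Request:
carry_out:
  plan:
    - {"dx": 0,"dy": 0,"dz": 0,"twist": 0,"fingers": 1}
    - {"dx": 0,"dy": 0,"dz": 0,"twist": 0,"fingers": 1}
    - {"dx": 0,"dy": 0,"dz": 0,"twist": 0,"fingers": 1}
    - {"dx": 0,"dy": 0,"dz": 0,"twist": 0,"fingers": 1}
    - {"dx": 0,"dy": 0,"dz": 0,"twist": 0,"fingers": 1}

```text
clock: 3.53
eef_pos: [0.6696, 0.1607, 0.0331]
tool_rot: [0.705, 0.709, -0.0, -0.0]
ft_force: [0.4, 0.6, -1.2]
grip_width: 0.0144
grasp_force: 58.4
```

Request:
carry_out:
  plan:
    - {"dx": 0,"dy": 0,"dz": 0,"twist": 0,"fingers": 1}
    - {"dx": 0,"dy": 0,"dz": -5,"twist": 0,"fingers": 1}
    - {"dx": 0,"dy": 0,"dz": -20,"twist": 0,"fingers": 1}
    - {"dx": 0,"dy": 0,"dz": -45,"twist": 0,"fingers": 1}
    - {"dx": 0,"dy": 0,"dz": -70,"twist": 0,"fingers": 1}

```text
clock: 3.95
eef_pos: [0.6688, 0.1605, 0.1031]
tool_rot: [0.705, 0.709, -0.001, -0.001]
ft_force: [0.9, -0.7, -1.2]
grip_width: 0.0143
grasp_force: 58.5
```

```bash
python3 g.py .4438 -.1984 .12; python3 -c "
from h import *
a=np.radians(2.64)
for y in (.132,.044,-.044,-.132): print(y,.4493-np.sin(a)*y,-.0665+np.cos(a)*y)
c=snap('wrist','w2')"
```

```text
3.95 [0.6688 0.1605 0.1031] shift mm [-357.5054 -227.1976  -16.0577] twist 0.34960079491488266 0.014316314754303942 58.51587474346161 [0.2355 1.8002]
0.132 0.4432200285146075 0.06535990272534262
0.044 0.44727334283820247 -0.02254669909155247
-0.044 0.4513266571617975 -0.11045330090844754
-0.132 0.45537997148539244 -0.19835990272534262
```

View pics/w2.png

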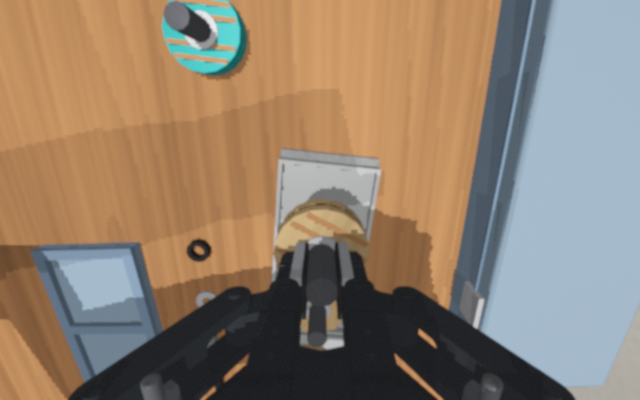

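wheel_round is held upright, shown at (320,240) above its empty dish. It goes to the right-end (−y) compartment at (0.455, −0.198).

Request:
carry_out:
  plan:
    - {"dx": -20,"dy": -12,"dz": -10,"twist": 0,"fingers": 1}
    - {"dx": -50,"dy": -30,"dz": -15,"twist": 0,"fingers": 1}
    - {"dx": -83,"dy": -50,"dz": -15,"twist": 0,"fingers": 1}
    - {"dx": -116,"dy": -70,"dz": -15,"twist": 0,"fingers": 1}
    - {"dx": -150,"dy": -90,"dz": -15,"twist": 0,"fingers": 1}

```text
clock: 4.42
eef_pos: [0.5799, 0.0092, 0.1188]
tool_rot: [0.705, 0.71, 0.0, 0.0]
ft_force: [-0.5, -1.3, -1.4]
grip_width: 0.0146
grasp_force: 58.7
```

Request:
carry_out:
  plan:
    - {"dx": -33,"dy": -20,"dz": 0,"twist": 0,"fingers": 1}
    - {"dx": -66,"dy": -40,"dz": 0,"twist": 0,"fingers": 1}
    - {"dx": -99,"dy": -60,"dz": 0,"twist": 0,"fingers": 1}
    - {"dx": -129,"dy": -78,"dz": 0,"twist": 0,"fingers": 1}
    - {"dx": -150,"dy": -90,"dz": 0,"twist": 0,"fingers": 1}

```text
clock: 4.83
eef_pos: [0.4897, -0.1427, 0.1188]
tool_rot: [0.706, 0.709, -0.0, 0.0]
ft_force: [1.0, 0.2, -1.6]
grip_width: 0.0143
grasp_force: 58.7
```

```bash
python3 g.py .4554 -.1984 .034
```

```text
4.8333 [ 0.4897 -0.1427  0.1188] shift mm [-55.461  -34.4904  84.8427] twist 0.23184576272591695 0.014255732197672245 58.6903578042984 [-0.2831  1.2837]
```

Request:
carry_out:
  plan:
    - {"dx": -25,"dy": -16,"dz": 0,"twist": 0,"fingers": 1}
    - {"dx": -46,"dy": -29,"dz": 10,"twist": 0,"fingers": 1}
    - {"dx": -55,"dy": -34,"dz": 30,"twist": 0,"fingers": 1}
    - {"dx": -55,"dy": -34,"dz": 50,"twist": 0,"fingers": 1}
    - {"dx": -55,"dy": -34,"dz": 60,"twist": 0,"fingers": 1}

```text
clock: 5.25
eef_pos: [0.4565, -0.1961, 0.0569]
tool_rot: [0.706, 0.709, -0.0, -0.001]
ft_force: [-1.2, -0.0, -2.4]
grip_width: 0.0145
grasp_force: 58.7
```

```bash
python3 g.py .4554 -.1984 .033;  python3 -c "
from h import *
snap('top','top1')
a=cv2.imread('pics/top1.png')[125:280,255:475]; cv2.imwrite('pics/ct1.png',cv2.resize(a,None,fx=3.6,fy=3.6))"
```

```text
5.25 [ 0.4565 -0.1961  0.0569] shift mm [-2.3295 -1.0359 23.8963] twist 0.2279193846323363 0.014521475717351927 58.69745492935181 [-0.4058  1.161 ]
```

View pics/ct1.png

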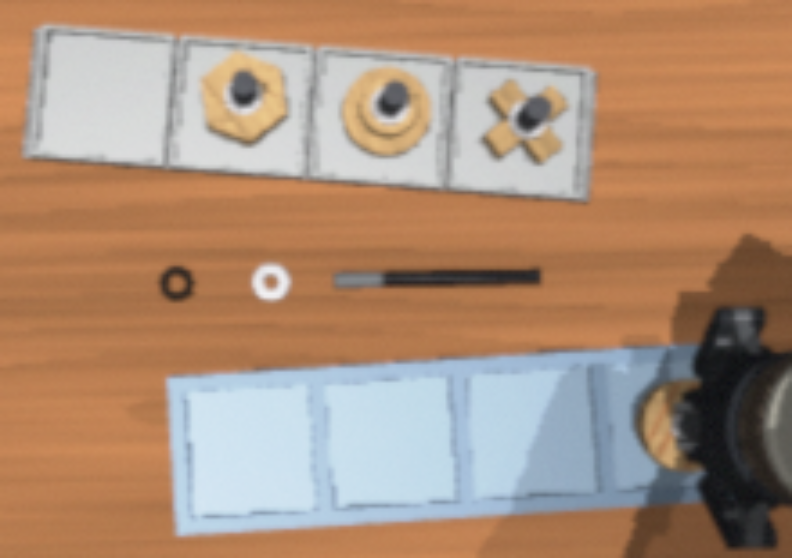

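The wheel hangs over the right-end compartment, at about (685,425) in the crop. I'll lower it.

Request:
carry_out:
  plan:
    - {"dx": -1,"dy": -1,"dz": 5,"twist": 0,"fingers": 1}
    - {"dx": -2,"dy": -1,"dz": 11,"twist": 0,"fingers": 1}
    - {"dx": -2,"dy": -1,"dz": 17,"twist": 0,"fingers": 1}
    - {"dx": -2,"dy": -1,"dz": 22,"twist": 0,"fingers": 1}
    - {"dx": -2,"dy": -1,"dz": 24,"twist": 0,"fingers": 1}

```text
clock: 5.72
eef_pos: [0.457, -0.1972, 0.0339]
tool_rot: [0.705, 0.709, -0.0, -0.0]
ft_force: [0.3, -0.4, -1.4]
grip_width: 0.0142
grasp_force: 58.7
```

Request:
carry_out:
  plan:
    - {"dx": 0,"dy": 0,"dz": 0,"twist": 0,"fingers": 1}
    - {"dx": 0,"dy": 0,"dz": 0,"twist": 0,"fingers": 1}
    - {"dx": 0,"dy": 0,"dz": 0,"twist": 0,"fingers": 1}
    - {"dx": 0,"dy": 0,"dz": 0,"twist": 0,"fingers": 1}
    - {"dx": 0,"dy": 0,"dz": 0,"twist": 0,"fingers": 1}

```text
clock: 6.13
eef_pos: [0.4572, -0.1977, 0.0346]
tool_rot: [0.705, 0.709, 0.0, 0.0]
ft_force: [-0.3, -0.2, -1.0]
grip_width: 0.0143
grasp_force: 58.7
```

Request:
carry_out:
  plan:
    - {"dx": 0,"dy": -1,"dz": 1,"twist": 0,"fingers": 1}
    - {"dx": 0,"dy": -1,"dz": 2,"twist": 0,"fingers": 1}
    - {"dx": 0,"dy": -1,"dz": 2,"twist": 0,"fingers": 1}
    - {"dx": 0,"dy": -1,"dz": 2,"twist": 0,"fingers": 1}
    - {"dx": 0,"dy": -1,"dz": 2,"twist": 0,"fingers": 1}

```text
clock: 6.55
eef_pos: [0.4559, -0.1976, 0.0323]
tool_rot: [0.705, 0.709, -0.0, -0.0]
ft_force: [0.0, 0.0, -1.7]
grip_width: 0.0144
grasp_force: 58.7
```

Request:
carry_out:
  plan:
    - {"dx": 0,"dy": 0,"dz": 0,"twist": 0,"fingers": -0.2}
    - {"dx": 0,"dy": 0,"dz": 0,"twist": 0,"fingers": -0.2}
    - {"dx": 0,"dy": 0,"dz": 0,"twist": 0,"fingers": -0.2}
    - {"dx": 0,"dy": 0,"dz": 0,"twist": 0,"fingers": -0.2}
    - {"dx": 0,"dy": 0,"dz": -5,"twist": 0,"fingers": -0.2}

```text
clock: 6.97
eef_pos: [0.4553, -0.1973, 0.0368]
tool_rot: [0.705, 0.709, -0.0, -0.001]
ft_force: [-0.4, 0.6, 0.5]
grip_width: 0.0513
grasp_force: 0.0
```

Request:
carry_out:
  plan:
    - {"dx": 0,"dy": 0,"dz": -15,"twist": 0,"fingers": -0.2}
    - {"dx": 0,"dy": 0,"dz": -40,"twist": 0,"fingers": -0.2}
    - {"dx": 0,"dy": 0,"dz": -65,"twist": 0,"fingers": -0.2}
    - {"dx": 0,"dy": 0,"dz": -80,"twist": 0,"fingers": -0.2}
    - {"dx": 10,"dy": 8,"dz": -85,"twist": 0,"fingers": -0.2}

```text
clock: 7.38
eef_pos: [0.465, -0.1892, 0.1257]
tool_rot: [0.706, 0.708, 0.001, 0.003]
ft_force: [1.1, -0.6, 0.7]
grip_width: 0.051
grasp_force: 0.0
```

```bash
python3 g.py .665 .0665 .12
```

```text
7.3833 [ 0.465  -0.1892  0.1257] shift mm [255.0096 200.9122   5.8862] twist 0.20205789319129616 0.050977187870214616 0.0 [-0.3859  1.1813]
```

Request:
carry_out:
  plan:
    - {"dx": 20,"dy": 16,"dz": 0,"twist": 0,"fingers": -0.3}
    - {"dx": 48,"dy": 38,"dz": 0,"twist": 0,"fingers": -0.3}
    - {"dx": 76,"dy": 60,"dz": 0,"twist": 0,"fingers": -0.3}
    - {"dx": 104,"dy": 82,"dz": 0,"twist": 0,"fingers": -0.3}
    - {"dx": 132,"dy": 104,"dz": 0,"twist": 0,"fingers": -0.3}

```text
clock: 7.8
eef_pos: [0.5678, -0.0528, 0.1219]
tool_rot: [0.705, 0.709, -0.0, -0.0]
ft_force: [0.8, -1.5, -0.2]
grip_width: 0.0554
grasp_force: 0.0
```

Request:
carry_out:
  plan:
    - {"dx": 30,"dy": 24,"dz": 0,"twist": 0,"fingers": -0.3}
    - {"dx": 60,"dy": 48,"dz": 0,"twist": 0,"fingers": -0.3}
    - {"dx": 90,"dy": 72,"dz": 2,"twist": 0,"fingers": -0.3}
    - {"dx": 110,"dy": 88,"dz": 4,"twist": 0,"fingers": -0.3}
    - {"dx": 122,"dy": 97,"dz": 5,"twist": 0,"fingers": -0.3}

```text
clock: 8.22
eef_pos: [0.6646, 0.0719, 0.116]
tool_rot: [0.704, 0.711, 0.0, -0.0]
ft_force: [-0.1, -0.2, -0.4]
grip_width: 0.0553
grasp_force: 0.0
```

```bash
python3 g.py .665 .0665 .037; python3 -c "
from h import *
snap('wrist','w3')"
```

```text
8.2167 [0.6646 0.0719 0.116 ] shift mm [-5.4764  0.3486 78.9613] twist 0.5535929420379382 0.055257951516235713 0.0 [0.1073 1.6684]
```

View pics/w3.png

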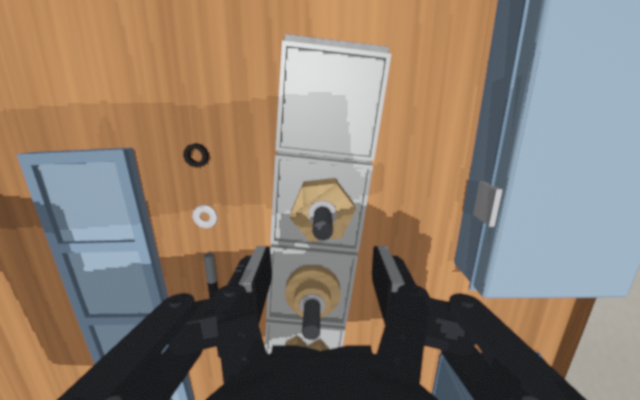

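Hex bolt top is at about (323,231) and stepped bolt top at about (312,331), both between the open fingers' columns. Measuring them.

```bash
python3 -c "
from h import *
print(plane('w3',[(323,230)],.067),plane('w3',[(312,331)],.071))
T=lambda l:(np.array(l)+.5)/3.6-.5+[255,125]
print(tri2('top0',T([(243,81),(399,93)]),'w3',[(323,230),(312,331)]))
print(tri2('w1',[(316,311)],'w3',[(323,230)]))
print(plane('top0',T([(86,78),(243,81),(399,93),(543,104)]),.067))
"
```

```text
[[0.66704546 0.06563267 0.067     ]] [[ 0.6590385  -0.02347807  0.071     ]]
[[ 0.66610258  0.06493921  0.06418397  0.00221184]
 [ 0.65736704 -0.02814704  0.0651332   0.00323336]]
[[0.66678502 0.06069575 0.05596975 0.00077992]]
[[ 0.66807821  0.15903978  0.067     ]
 [ 0.66443028  0.06542536  0.067     ]
 [ 0.65537127 -0.02743421  0.067     ]
 [ 0.64707887 -0.11310445  0.067     ]]
```

Request:
carry_out:
  plan:
    - {"dx": -4,"dy": 1,"dz": 20,"twist": 0,"fingers": -0.3}
    - {"dx": -6,"dy": 1,"dz": 40,"twist": 0,"fingers": -0.3}
    - {"dx": -6,"dy": 1,"dz": 60,"twist": 0,"fingers": -0.3}
    - {"dx": -6,"dy": 1,"dz": 74,"twist": 0,"fingers": -0.3}
    - {"dx": -6,"dy": 1,"dz": 79,"twist": 0,"fingers": -0.3}

```text
clock: 8.68
eef_pos: [0.6617, 0.0617, 0.0346]
tool_rot: [0.705, 0.709, -0.002, -0.002]
ft_force: [-1.3, -0.4, -0.0]
grip_width: 0.0555
grasp_force: 0.0
```

Request:
carry_out:
  plan:
    - {"dx": 0,"dy": 0,"dz": 0,"twist": 0,"fingers": -0.3}
    - {"dx": 0,"dy": 0,"dz": 0,"twist": 0,"fingers": -0.3}
    - {"dx": 0,"dy": 0,"dz": 0,"twist": 0,"fingers": -0.3}
    - {"dx": 0,"dy": 0,"dz": 0,"twist": 0,"fingers": 0}
    - {"dx": 0,"dy": 0,"dz": 0,"twist": 0,"fingers": 0}

```text
clock: 9.1
eef_pos: [0.6653, 0.0617, 0.0397]
tool_rot: [0.705, 0.709, 0.001, 0.001]
ft_force: [0.1, 0.5, 0.5]
grip_width: 0.043
grasp_force: 0.0
```

Request:
carry_out:
  plan:
    - {"dx": 2,"dy": 1,"dz": 2,"twist": 0,"fingers": 0}
    - {"dx": 4,"dy": 1,"dz": 3,"twist": 0,"fingers": 0}
    - {"dx": 4,"dy": 1,"dz": 3,"twist": 0,"fingers": 1}
    - {"dx": 4,"dy": 1,"dz": 3,"twist": 0,"fingers": 1}
    - {"dx": 4,"dy": 1,"dz": 3,"twist": 0,"fingers": 1}

```text
clock: 9.52
eef_pos: [0.6655, 0.0658, 0.0354]
tool_rot: [0.705, 0.709, 0.0, 0.0]
ft_force: [-0.9, -0.2, -1.6]
grip_width: 0.0143
grasp_force: 58.4
```

Request:
carry_out:
  plan:
    - {"dx": 0,"dy": 0,"dz": 0,"twist": 0,"fingers": 1}
    - {"dx": 0,"dy": 0,"dz": 0,"twist": 0,"fingers": 1}
    - {"dx": 0,"dy": 0,"dz": 0,"twist": 0,"fingers": 1}
    - {"dx": 0,"dy": 0,"dz": 0,"twist": 0,"fingers": 1}
    - {"dx": 0,"dy": 0,"dz": 0,"twist": 0,"fingers": 1}

```text
clock: 9.93
eef_pos: [0.6654, 0.0657, 0.0353]
tool_rot: [0.705, 0.709, 0.0, -0.0]
ft_force: [0.5, 0.3, 0.3]
grip_width: 0.0138
grasp_force: 58.5
```

Request:
carry_out:
  plan:
    - {"dx": 0,"dy": 0,"dz": -8,"twist": 0,"fingers": 1}
    - {"dx": 0,"dy": 0,"dz": -25,"twist": 0,"fingers": 1}
    - {"dx": 0,"dy": 0,"dz": -45,"twist": 0,"fingers": 1}
    - {"dx": 0,"dy": 0,"dz": -65,"twist": 0,"fingers": 1}
    - {"dx": 0,"dy": 0,"dz": -80,"twist": 0,"fingers": 1}

```text
clock: 10.35
eef_pos: [0.6657, 0.0655, 0.1174]
tool_rot: [0.705, 0.709, 0.0, 0.001]
ft_force: [0.0, -0.0, -1.3]
grip_width: 0.0144
grasp_force: 58.5
```

```bash
python3 g.py .4513 -.1105 .12
```

```text
10.35 [0.6657 0.0655 0.1174] shift mm [-174.7329 -215.4437   -2.8512] twist 0.3376347819603125 0.014426952041817449 58.472118973731995 [0.0982 1.6631]
```

Request:
carry_out:
  plan:
    - {"dx": -12,"dy": -15,"dz": 0,"twist": 0,"fingers": 1}
    - {"dx": -32,"dy": -40,"dz": 0,"twist": 0,"fingers": 1}
    - {"dx": -53,"dy": -65,"dz": 0,"twist": 0,"fingers": 1}
    - {"dx": -74,"dy": -91,"dz": 0,"twist": 0,"fingers": 1}
    - {"dx": -95,"dy": -117,"dz": 0,"twist": 0,"fingers": 1}

```text
clock: 10.77
eef_pos: [0.5475, -0.0309, 0.1156]
tool_rot: [0.705, 0.709, -0.0, 0.0]
ft_force: [-0.7, 0.0, -0.7]
grip_width: 0.0142
grasp_force: 58.7
```

Request:
carry_out:
  plan:
    - {"dx": -21,"dy": -26,"dz": 0,"twist": 0,"fingers": 1}
    - {"dx": -42,"dy": -52,"dz": 0,"twist": 0,"fingers": 1}
    - {"dx": -62,"dy": -76,"dz": 0,"twist": 0,"fingers": 1}
    - {"dx": -75,"dy": -92,"dz": 0,"twist": 0,"fingers": 1}
    - {"dx": -80,"dy": -98,"dz": 5,"twist": 0,"fingers": 1}

```text
clock: 11.18
eef_pos: [0.4492, -0.1123, 0.1114]
tool_rot: [0.706, 0.708, -0.0, 0.0]
ft_force: [0.1, -0.3, -1.3]
grip_width: 0.0144
grasp_force: 58.7
```

```bash
python3 g.py .4513 -.1105 .055; python3 -c "
from h import *
snap('wrist','w4')"
```

```text
11.1833 [ 0.4492 -0.1123  0.1114] shift mm [ 1.8964  2.0588 56.3661] twist 0.18248883887828019 0.014381324016234516 58.72466504573822 [-0.2444  1.3232]
```

View pics/w4.png

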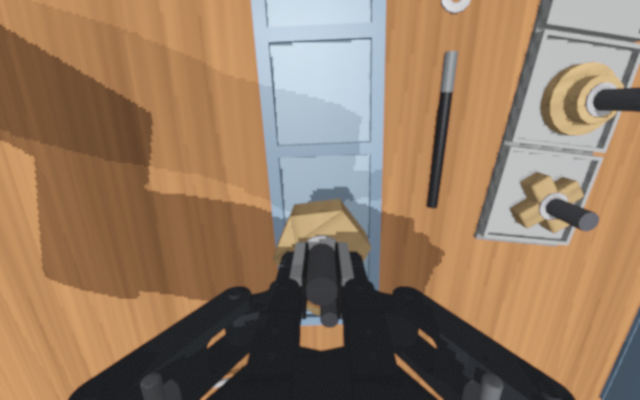

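The hex wheel is held over the 2nd-right compartment. The neighbouring compartment has inner corners at about (270,41), (371,38), (371,143), (277,147), so I'll use it to check the tray position.

```bash
python3 -c "
from h import *
P=plane('w4',[(270,41),(371,38),(371,143),(277,147)],.014);print(P,P.mean(0)); print(plane('w4',[(588,220)],.063))"
```

```text
[[ 0.41125281  0.01463062  0.014     ]
 [ 0.48731542  0.01694903  0.014     ]
 [ 0.4916343  -0.06139494  0.014     ]
 [ 0.41316622 -0.06499162  0.014     ]] [ 0.45084219 -0.02370173  0.014     ]
[[ 0.64815889 -0.11027181  0.063     ]]
```

Request:
carry_out:
  plan:
    - {"dx": 2,"dy": 2,"dz": 15,"twist": 0,"fingers": 1}
    - {"dx": 2,"dy": 2,"dz": 30,"twist": 0,"fingers": 1}
    - {"dx": 2,"dy": 2,"dz": 45,"twist": 0,"fingers": 1}
    - {"dx": 2,"dy": 2,"dz": 58,"twist": 0,"fingers": 1}
    - {"dx": 2,"dy": 2,"dz": 66,"twist": 0,"fingers": 1}

```text
clock: 11.65
eef_pos: [0.4537, -0.1079, 0.043]
tool_rot: [0.705, 0.71, -0.0, -0.001]
ft_force: [0.9, -0.2, -1.7]
grip_width: 0.0147
grasp_force: 58.7
```

Request:
carry_out:
  plan:
    - {"dx": 0,"dy": 0,"dz": 3,"twist": 0,"fingers": 1}
    - {"dx": 0,"dy": 0,"dz": 6,"twist": 0,"fingers": 1}
    - {"dx": 0,"dy": 0,"dz": 6,"twist": 0,"fingers": 1}
    - {"dx": 0,"dy": 0,"dz": 6,"twist": 0,"fingers": 1}
    - {"dx": 0,"dy": 0,"dz": 6,"twist": 0,"fingers": 1}

```text
clock: 12.07
eef_pos: [0.4541, -0.1087, 0.0389]
tool_rot: [0.705, 0.709, 0.0, 0.001]
ft_force: [1.5, -0.6, -1.3]
grip_width: 0.0143
grasp_force: 58.7
```

Request:
carry_out:
  plan:
    - {"dx": -2,"dy": -1,"dz": 2,"twist": 0,"fingers": 1}
    - {"dx": -2,"dy": -1,"dz": 4,"twist": 0,"fingers": 1}
    - {"dx": -2,"dy": -1,"dz": 4,"twist": 0,"fingers": 1}
    - {"dx": -2,"dy": -1,"dz": 4,"twist": 0,"fingers": 1}
    - {"dx": -2,"dy": -1,"dz": 4,"twist": 0,"fingers": 1}

```text
clock: 12.48
eef_pos: [0.4523, -0.1107, 0.0343]
tool_rot: [0.705, 0.709, -0.0, -0.0]
ft_force: [-0.7, 0.0, -1.7]
grip_width: 0.0142
grasp_force: 58.8
```

Request:
carry_out:
  plan:
    - {"dx": 0,"dy": 0,"dz": 0,"twist": 0,"fingers": -0.2}
    - {"dx": 0,"dy": 0,"dz": 0,"twist": 0,"fingers": -0.2}
    - {"dx": 0,"dy": 0,"dz": 0,"twist": 0,"fingers": -0.2}
    - {"dx": 0,"dy": 0,"dz": 0,"twist": 0,"fingers": -0.2}
    - {"dx": 0,"dy": 0,"dz": -5,"twist": 0,"fingers": -0.2}

```text
clock: 12.9
eef_pos: [0.4517, -0.1105, 0.0388]
tool_rot: [0.705, 0.709, -0.0, -0.001]
ft_force: [0.3, -0.1, -0.8]
grip_width: 0.0509
grasp_force: 0.0
```

Request:
carry_out:
  plan:
    - {"dx": 0,"dy": 0,"dz": -15,"twist": 0,"fingers": -0.2}
    - {"dx": 0,"dy": 0,"dz": -40,"twist": 0,"fingers": -0.2}
    - {"dx": 0,"dy": 0,"dz": -65,"twist": 0,"fingers": -0.2}
    - {"dx": 0,"dy": 0,"dz": -80,"twist": 0,"fingers": -0.2}
    - {"dx": 5,"dy": 10,"dz": -85,"twist": 0,"fingers": -0.2}

```text
clock: 13.32
eef_pos: [0.4629, -0.1064, 0.1276]
tool_rot: [0.705, 0.709, 0.001, 0.002]
ft_force: [0.1, -0.7, -0.0]
grip_width: 0.051
grasp_force: 0.0
```

```bash
python3 g.py .657 -.027 .12
```

```text
13.3167 [ 0.4629 -0.1064  0.1276] shift mm [ 78.4584 194.4816   8.1722] twist 0.2734228386012037 0.05096248748642914 0.0 [-0.2255  1.3405]
```

Request:
carry_out:
  plan:
    - {"dx": 12,"dy": 30,"dz": 0,"twist": 0,"fingers": -0.3}
    - {"dx": 27,"dy": 67,"dz": 0,"twist": 0,"fingers": -0.3}
    - {"dx": 42,"dy": 104,"dz": 0,"twist": 0,"fingers": -0.3}
    - {"dx": 56,"dy": 140,"dz": 0,"twist": 0,"fingers": -0.3}
    - {"dx": 68,"dy": 170,"dz": 2,"twist": 0,"fingers": -0.3}

```text
clock: 13.73
eef_pos: [0.6346, -0.0354, 0.1232]
tool_rot: [0.705, 0.709, 0.001, 0.001]
ft_force: [1.4, -0.6, 0.1]
grip_width: 0.0556
grasp_force: 0.0
```

Request:
carry_out:
  plan:
    - {"dx": 8,"dy": 20,"dz": 0,"twist": 0,"fingers": -0.3}
    - {"dx": 10,"dy": 25,"dz": 5,"twist": 0,"fingers": -0.3}
    - {"dx": 10,"dy": 25,"dz": 5,"twist": 0,"fingers": -0.3}
    - {"dx": 10,"dy": 25,"dz": 5,"twist": 0,"fingers": -0.3}
    - {"dx": 10,"dy": 25,"dz": 5,"twist": 0,"fingers": -0.3}

```text
clock: 14.15
eef_pos: [0.6554, -0.0271, 0.1172]
tool_rot: [0.705, 0.709, -0.001, -0.001]
ft_force: [-0.9, 0.5, 0.2]
grip_width: 0.0553
grasp_force: 0.0
```

```bash
python3 g.py .657 -.0265 .041
```

```text
14.15 [ 0.6554 -0.0271  0.1172] shift mm [ 0.5559  1.7426 76.2293] twist 0.3021048316385817 0.05528687322667458 0.0 [-0.0411  1.5244]
```

Request:
carry_out:
  plan:
    - {"dx": 0,"dy": 1,"dz": 20,"twist": 0,"fingers": -0.3}
    - {"dx": 0,"dy": 1,"dz": 40,"twist": 0,"fingers": -0.3}
    - {"dx": 0,"dy": 1,"dz": 58,"twist": 0,"fingers": -0.3}
    - {"dx": 0,"dy": 1,"dz": 72,"twist": 0,"fingers": -0.3}
    - {"dx": 0,"dy": 1,"dz": 76,"twist": 0,"fingers": -0.3}

```text
clock: 14.57
eef_pos: [0.6548, -0.0272, 0.0392]
tool_rot: [0.705, 0.709, -0.002, -0.002]
ft_force: [-0.2, 0.1, 0.3]
grip_width: 0.0555
grasp_force: 0.0
```

Request:
carry_out:
  plan:
    - {"dx": 0,"dy": 0,"dz": 0,"twist": 0,"fingers": -0.3}
    - {"dx": 0,"dy": 0,"dz": 0,"twist": 0,"fingers": -0.3}
    - {"dx": 0,"dy": 0,"dz": 0,"twist": 0,"fingers": -0.3}
    - {"dx": 0,"dy": 0,"dz": 0,"twist": 0,"fingers": 0}
    - {"dx": 0,"dy": 0,"dz": 0,"twist": 0,"fingers": 0}

```text
clock: 14.98
eef_pos: [0.6587, -0.0265, 0.0426]
tool_rot: [0.705, 0.709, 0.001, 0.001]
ft_force: [0.1, -0.2, 0.4]
grip_width: 0.0426
grasp_force: 0.0
```

Request:
carry_out:
  plan:
    - {"dx": 0,"dy": -1,"dz": 2,"twist": 0,"fingers": 0}
    - {"dx": 0,"dy": -1,"dz": 3,"twist": 0,"fingers": 0}
    - {"dx": 0,"dy": -1,"dz": 3,"twist": 0,"fingers": 1}
    - {"dx": 0,"dy": -1,"dz": 3,"twist": 0,"fingers": 1}
    - {"dx": 0,"dy": -1,"dz": 3,"twist": 0,"fingers": 1}

```text
clock: 15.4
eef_pos: [0.6569, -0.0264, 0.0384]
tool_rot: [0.705, 0.709, -0.0, 0.0]
ft_force: [0.5, 0.4, -0.6]
grip_width: 0.0143
grasp_force: 58.4
```

Request:
carry_out:
  plan:
    - {"dx": 0,"dy": 0,"dz": 0,"twist": 0,"fingers": 1}
    - {"dx": 0,"dy": 0,"dz": 0,"twist": 0,"fingers": 1}
    - {"dx": 0,"dy": 0,"dz": 0,"twist": 0,"fingers": 1}
    - {"dx": 0,"dy": 0,"dz": 0,"twist": 0,"fingers": 1}
    - {"dx": 0,"dy": 0,"dz": 0,"twist": 0,"fingers": 1}

```text
clock: 15.82
eef_pos: [0.6569, -0.0264, 0.0383]
tool_rot: [0.705, 0.709, 0.0, -0.0]
ft_force: [0.2, 0.3, 0.2]
grip_width: 0.0148
grasp_force: 58.4
```

Request:
carry_out:
  plan:
    - {"dx": 0,"dy": 0,"dz": -8,"twist": 0,"fingers": 1}
    - {"dx": 0,"dy": 0,"dz": -25,"twist": 0,"fingers": 1}
    - {"dx": 0,"dy": 0,"dz": -45,"twist": 0,"fingers": 1}
    - {"dx": 0,"dy": 0,"dz": -65,"twist": 0,"fingers": 1}
    - {"dx": 0,"dy": 0,"dz": -80,"twist": 0,"fingers": 1}

```text
clock: 16.23
eef_pos: [0.6574, -0.0264, 0.1204]
tool_rot: [0.705, 0.709, 0.0, 0.001]
ft_force: [0.8, 0.3, -0.8]
grip_width: 0.0144
grasp_force: 58.5
```

```bash
python3 g.py .449 -.0228 .12
```

```text
16.2333 [ 0.6574 -0.0264  0.1204] shift mm [   4.9021 -208.3307    0.0996] twist 0.3457570447688478 0.01440410982681586 58.496471643447876 [-0.0402  1.5246]
```

Request:
carry_out:
  plan:
    - {"dx": 0,"dy": -20,"dz": 0,"twist": 0,"fingers": 1}
    - {"dx": 1,"dy": -50,"dz": 0,"twist": 0,"fingers": 1}
    - {"dx": 2,"dy": -85,"dz": 0,"twist": 0,"fingers": 1}
    - {"dx": 3,"dy": -120,"dz": 0,"twist": 0,"fingers": 1}
    - {"dx": 4,"dy": -152,"dz": 0,"twist": 0,"fingers": 1}

```text
clock: 16.65
eef_pos: [0.5027, -0.0233, 0.1185]
tool_rot: [0.705, 0.709, -0.0, -0.0]
ft_force: [-0.9, -0.2, -1.2]
grip_width: 0.0146
grasp_force: 58.7
```

Request:
carry_out:
  plan:
    - {"dx": 0,"dy": -28,"dz": 0,"twist": 0,"fingers": 1}
    - {"dx": 1,"dy": -46,"dz": 0,"twist": 0,"fingers": 1}
    - {"dx": 1,"dy": -56,"dz": 15,"twist": 0,"fingers": 1}
    - {"dx": 1,"dy": -56,"dz": 35,"twist": 0,"fingers": 1}
    - {"dx": 1,"dy": -56,"dz": 50,"twist": 0,"fingers": 1}

```text
clock: 17.07
eef_pos: [0.4482, -0.0227, 0.0684]
tool_rot: [0.705, 0.709, 0.0, 0.0]
ft_force: [0.6, -0.1, -0.8]
grip_width: 0.0143
grasp_force: 58.7
```

Request:
carry_out:
  plan:
    - {"dx": 0,"dy": 0,"dz": 8,"twist": 0,"fingers": 1}
    - {"dx": 0,"dy": 0,"dz": 15,"twist": 0,"fingers": 1}
    - {"dx": 0,"dy": 0,"dz": 15,"twist": 0,"fingers": 1}
    - {"dx": 0,"dy": 0,"dz": 15,"twist": 0,"fingers": 1}
    - {"dx": 0,"dy": 0,"dz": 15,"twist": 0,"fingers": 1}

```text
clock: 17.48
eef_pos: [0.4498, -0.0227, 0.054]
tool_rot: [0.705, 0.709, 0.0, 0.001]
ft_force: [-0.1, -0.0, -1.5]
grip_width: 0.0143
grasp_force: 58.7
```

```bash
python3 g.py .449 -.0228 .0378
```

```text
17.4833 [ 0.4498 -0.0227  0.054 ] shift mm [-0.0835 -0.784  16.1933] twist 0.34955266517325473 0.014337293245063245 58.736597299575806 [-0.0504  1.5143]
```

Request:
carry_out:
  plan:
    - {"dx": 0,"dy": 0,"dz": 5,"twist": 0,"fingers": 1}
    - {"dx": 0,"dy": 0,"dz": 10,"twist": 0,"fingers": 1}
    - {"dx": 0,"dy": 0,"dz": 14,"twist": 0,"fingers": 1}
    - {"dx": 0,"dy": 0,"dz": 15,"twist": 0,"fingers": 1}
    - {"dx": 0,"dy": 0,"dz": 16,"twist": 0,"fingers": 1}

```text
clock: 17.9
eef_pos: [0.4483, -0.0226, 0.0372]
tool_rot: [0.705, 0.709, -0.0, -0.0]
ft_force: [-4.1, 0.7, 10.6]
grip_width: 0.0145
grasp_force: 59.6
```

Request:
carry_out:
  plan:
    - {"dx": 0,"dy": 0,"dz": 0,"twist": 0,"fingers": 1}
    - {"dx": 0,"dy": 0,"dz": 0,"twist": 0,"fingers": 1}
    - {"dx": 0,"dy": 0,"dz": 0,"twist": 0,"fingers": 1}
    - {"dx": 0,"dy": 0,"dz": 0,"twist": 0,"fingers": 1}
    - {"dx": 0,"dy": 0,"dz": 0,"twist": 0,"fingers": 1}

```text
clock: 18.32
eef_pos: [0.449, -0.0226, 0.0373]
tool_rot: [0.705, 0.709, 0.0, 0.0]
ft_force: [-0.0, 0.5, -0.9]
grip_width: 0.0145
grasp_force: 58.9
```

Seated. Release, lift, and go to wheel_cross.

Request:
carry_out:
  plan:
    - {"dx": 0,"dy": 0,"dz": 0,"twist": 0,"fingers": -0.2}
    - {"dx": 0,"dy": 0,"dz": 0,"twist": 0,"fingers": -0.2}
    - {"dx": 0,"dy": 0,"dz": 0,"twist": 0,"fingers": -0.2}
    - {"dx": 0,"dy": 0,"dz": 0,"twist": 0,"fingers": -0.2}
    - {"dx": 0,"dy": 0,"dz": -5,"twist": 0,"fingers": -0.2}

```text
clock: 18.73
eef_pos: [0.4482, -0.0226, 0.0418]
tool_rot: [0.705, 0.709, -0.001, -0.001]
ft_force: [-0.9, 0.2, -0.4]
grip_width: 0.0508
grasp_force: 0.0
```

Request:
carry_out:
  plan:
    - {"dx": 0,"dy": 0,"dz": -15,"twist": 0,"fingers": -0.2}
    - {"dx": 0,"dy": 0,"dz": -40,"twist": 0,"fingers": -0.2}
    - {"dx": 0,"dy": 0,"dz": -65,"twist": 0,"fingers": -0.2}
    - {"dx": 0,"dy": 0,"dz": -80,"twist": 0,"fingers": -0.2}
    - {"dx": -5,"dy": 10,"dz": -82,"twist": 0,"fingers": -0.2}

```text
clock: 19.15
eef_pos: [0.4598, -0.0272, 0.1279]
tool_rot: [0.705, 0.71, 0.002, 0.002]
ft_force: [0.4, 0.5, -0.4]
grip_width: 0.051
grasp_force: 0.0
```

```bash
python3 g.py .6475 -.1125 .12
```

```text
19.15 [ 0.4598 -0.0272  0.1279] shift mm [-86.5658 187.1114   8.7742] twist 0.39685795187651146 0.05102081751214562 0.0 [-0.0594  1.5045]
```

Request:
carry_out:
  plan:
    - {"dx": -12,"dy": 27,"dz": 0,"twist": 0,"fingers": -0.3}
    - {"dx": -29,"dy": 62,"dz": 0,"twist": 0,"fingers": -0.3}
    - {"dx": -46,"dy": 98,"dz": 0,"twist": 0,"fingers": -0.3}
    - {"dx": -62,"dy": 133,"dz": 0,"twist": 0,"fingers": -0.3}
    - {"dx": -76,"dy": 163,"dz": 2,"twist": 0,"fingers": -0.3}

```text
clock: 19.57
eef_pos: [0.6248, -0.1038, 0.1232]
tool_rot: [0.705, 0.709, 0.001, 0.001]
ft_force: [-0.0, 0.4, 0.4]
grip_width: 0.055
grasp_force: 0.0
```

Request:
carry_out:
  plan:
    - {"dx": -8,"dy": 18,"dz": 0,"twist": 0,"fingers": -0.3}
    - {"dx": -10,"dy": 24,"dz": 5,"twist": 0,"fingers": -0.3}
    - {"dx": -10,"dy": 24,"dz": 5,"twist": 0,"fingers": -0.3}
    - {"dx": -10,"dy": 24,"dz": 5,"twist": 0,"fingers": -0.3}
    - {"dx": -10,"dy": 24,"dz": 5,"twist": 0,"fingers": -0.3}

```text
clock: 19.98
eef_pos: [0.645, -0.1118, 0.1172]
tool_rot: [0.705, 0.709, -0.0, -0.001]
ft_force: [-0.3, 0.1, 0.1]
grip_width: 0.0556
grasp_force: 0.0
```

```bash
python3 g.py .6475 -.1125 .034; python3 -c "
from h import *
snap('wrist','w5')"
```

```text
19.9833 [ 0.645  -0.1118  0.1172] shift mm [-0.798   2.6288 83.1774] twist 0.37716503830725556 0.05558540515117747 0.0 [-0.1716  1.3926]
```

View pics/w5.png

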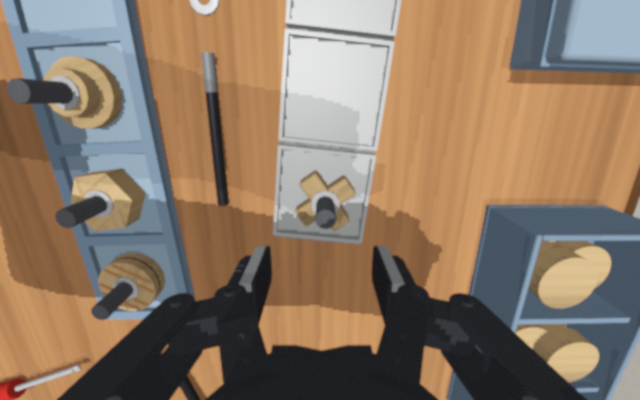

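The three placed wheels stand upright in order: stepped (80,90), hex (105,197), round (130,280). The cross bolt top is at (325,219).

```bash
python3 -c "
from h import *
T=lambda l:(np.array(l)+.5)/3.6-.5+[255,125]
print(plane('w5',[(325,219)],.063),tri2('top0',T([(543,104)]),'w5',[(325,219)]))"
```

```text
[[ 0.64877773 -0.11145701  0.063     ]] [[ 0.64929544 -0.11538505  0.05443891  0.00112776]]
```

Request:
carry_out:
  plan:
    - {"dx": 0,"dy": 2,"dz": 20,"twist": 0,"fingers": -0.3}
    - {"dx": 0,"dy": 2,"dz": 40,"twist": 0,"fingers": -0.3}
    - {"dx": 0,"dy": 2,"dz": 60,"twist": 0,"fingers": -0.3}
    - {"dx": 0,"dy": 2,"dz": 72,"twist": 0,"fingers": -0.3}
    - {"dx": 0,"dy": 2,"dz": 78,"twist": 0,"fingers": -0.3}

```text
clock: 20.45
eef_pos: [0.6464, -0.1117, 0.0377]
tool_rot: [0.705, 0.709, -0.001, -0.001]
ft_force: [-1.0, 0.1, 0.4]
grip_width: 0.0553
grasp_force: 0.0
```

Request:
carry_out:
  plan:
    - {"dx": 0,"dy": 0,"dz": 0,"twist": 0,"fingers": -0.3}
    - {"dx": 0,"dy": 0,"dz": 0,"twist": 0,"fingers": -0.3}
    - {"dx": 0,"dy": 0,"dz": 0,"twist": 0,"fingers": -0.3}
    - {"dx": 0,"dy": 0,"dz": 0,"twist": 0,"fingers": 0}
    - {"dx": 0,"dy": 0,"dz": 0,"twist": 0,"fingers": 0}

```text
clock: 20.87
eef_pos: [0.6493, -0.1126, 0.0406]
tool_rot: [0.705, 0.709, 0.001, 0.001]
ft_force: [0.0, -1.2, -0.2]
grip_width: 0.0425
grasp_force: 0.0
```

Request:
carry_out:
  plan:
    - {"dx": 0,"dy": -1,"dz": 3,"twist": 0,"fingers": 0}
    - {"dx": 0,"dy": -1,"dz": 7,"twist": 0,"fingers": 0}
    - {"dx": 0,"dy": -1,"dz": 7,"twist": 0,"fingers": 1}
    - {"dx": 0,"dy": -1,"dz": 7,"twist": 0,"fingers": 1}
    - {"dx": 0,"dy": -1,"dz": 7,"twist": 0,"fingers": 1}

```text
clock: 21.28
eef_pos: [0.6473, -0.1125, 0.0321]
tool_rot: [0.705, 0.709, -0.0, -0.0]
ft_force: [0.1, 0.3, -0.8]
grip_width: 0.0144
grasp_force: 58.4
```

Request:
carry_out:
  plan:
    - {"dx": 0,"dy": 0,"dz": 0,"twist": 0,"fingers": 1}
    - {"dx": 0,"dy": 0,"dz": 0,"twist": 0,"fingers": 1}
    - {"dx": 0,"dy": 0,"dz": 0,"twist": 0,"fingers": 1}
    - {"dx": 0,"dy": 0,"dz": 0,"twist": 0,"fingers": 1}
    - {"dx": 0,"dy": 0,"dz": 0,"twist": 0,"fingers": 1}

```text
clock: 21.7
eef_pos: [0.6474, -0.1124, 0.0322]
tool_rot: [0.705, 0.709, -0.0, -0.0]
ft_force: [0.6, 0.2, -1.7]
grip_width: 0.0145
grasp_force: 58.4
```

Request:
carry_out:
  plan:
    - {"dx": 0,"dy": 0,"dz": -8,"twist": 0,"fingers": 1}
    - {"dx": 0,"dy": 0,"dz": -25,"twist": 0,"fingers": 1}
    - {"dx": 0,"dy": 0,"dz": -50,"twist": 0,"fingers": 1}
    - {"dx": 0,"dy": 0,"dz": -75,"twist": 0,"fingers": 1}
    - {"dx": 0,"dy": 0,"dz": -90,"twist": 0,"fingers": 1}

```text
clock: 22.12
eef_pos: [0.6488, -0.1127, 0.1261]
tool_rot: [0.705, 0.709, 0.001, 0.002]
ft_force: [0.6, 0.7, -0.3]
grip_width: 0.014
grasp_force: 58.5
```

```bash
python3 g.py .445 .0652 .13
```

```text
22.1167 [ 0.6488 -0.1127  0.1261] shift mm [ 179.0922 -202.6707   -4.8972] twist 0.34604404474791917 0.01401501360981018 58.522160053253174 [-0.172   1.3928]
```

Request:
carry_out:
  plan:
    - {"dx": 13,"dy": -15,"dz": 0,"twist": 0,"fingers": 1}
    - {"dx": 34,"dy": -39,"dz": 0,"twist": 0,"fingers": 1}
    - {"dx": 57,"dy": -65,"dz": 0,"twist": 0,"fingers": 1}
    - {"dx": 80,"dy": -91,"dz": 0,"twist": 0,"fingers": 1}
    - {"dx": 103,"dy": -117,"dz": 0,"twist": 0,"fingers": 1}

```text
clock: 22.53
eef_pos: [0.5287, -0.0094, 0.123]
tool_rot: [0.705, 0.709, 0.0, 0.0]
ft_force: [-0.4, 1.1, -1.1]
grip_width: 0.0145
grasp_force: 58.7
```

Request:
carry_out:
  plan:
    - {"dx": 23,"dy": -26,"dz": 0,"twist": 0,"fingers": 1}
    - {"dx": 44,"dy": -50,"dz": 0,"twist": 0,"fingers": 1}
    - {"dx": 61,"dy": -70,"dz": 0,"twist": 0,"fingers": 1}
    - {"dx": 71,"dy": -81,"dz": 0,"twist": 0,"fingers": 1}
    - {"dx": 76,"dy": -86,"dz": 5,"twist": 0,"fingers": 1}

```text
clock: 22.95
eef_pos: [0.4429, 0.0665, 0.1187]
tool_rot: [0.704, 0.71, 0.001, 0.001]
ft_force: [0.5, 0.2, -1.6]
grip_width: 0.0143
grasp_force: 58.8
```

Request:
carry_out:
  plan:
    - {"dx": 0,"dy": 0,"dz": 20,"twist": 0,"fingers": 1}
    - {"dx": 0,"dy": 0,"dz": 40,"twist": 0,"fingers": 1}
    - {"dx": 0,"dy": 0,"dz": 60,"twist": 0,"fingers": 1}
    - {"dx": 0,"dy": 0,"dz": 68,"twist": 0,"fingers": 1}
    - {"dx": 0,"dy": 0,"dz": 68,"twist": 0,"fingers": 1}

```text
clock: 23.37
eef_pos: [0.4424, 0.0647, 0.0475]
tool_rot: [0.705, 0.709, -0.002, -0.001]
ft_force: [0.6, -0.7, -0.9]
grip_width: 0.0146
grasp_force: 58.8
```

```bash
python3 g.py .445 .0652 .0315
```

```text
23.3667 [0.4424 0.0647 0.0475] shift mm [ 0.523   2.6366 15.9828] twist 0.30409028812905287 0.014642245280471863 58.7647944688797 [0.1454 1.7109]
```

Request:
carry_out:
  plan:
    - {"dx": 0,"dy": 1,"dz": 2,"twist": 0,"fingers": 1}
    - {"dx": 0,"dy": 1,"dz": 5,"twist": 0,"fingers": 1}
    - {"dx": 0,"dy": 1,"dz": 9,"twist": 0,"fingers": 1}
    - {"dx": 0,"dy": 1,"dz": 13,"twist": 0,"fingers": 1}
    - {"dx": 0,"dy": 1,"dz": 15,"twist": 0,"fingers": 1}

```text
clock: 23.78
eef_pos: [0.4445, 0.0653, 0.0342]
tool_rot: [0.705, 0.709, 0.0, 0.0]
ft_force: [-0.7, 1.0, -1.2]
grip_width: 0.0145
grasp_force: 58.8
```

Request:
carry_out:
  plan:
    - {"dx": 0,"dy": 0,"dz": 0,"twist": 0,"fingers": 1}
    - {"dx": 0,"dy": 0,"dz": 0,"twist": 0,"fingers": 1}
    - {"dx": 0,"dy": 0,"dz": 0,"twist": 0,"fingers": 1}
    - {"dx": 0,"dy": 0,"dz": 0,"twist": 0,"fingers": 1}
    - {"dx": 0,"dy": 0,"dz": 0,"twist": 0,"fingers": 1}

```text
clock: 24.2
eef_pos: [0.4445, 0.0654, 0.0345]
tool_rot: [0.705, 0.709, 0.0, 0.0]
ft_force: [-0.8, -0.6, -0.4]
grip_width: 0.0141
grasp_force: 58.8
```

Request:
carry_out:
  plan:
    - {"dx": 0,"dy": 0,"dz": 1,"twist": 0,"fingers": 1}
    - {"dx": 0,"dy": 0,"dz": 2,"twist": 0,"fingers": 1}
    - {"dx": 0,"dy": 0,"dz": 3,"twist": 0,"fingers": 1}
    - {"dx": 0,"dy": 0,"dz": 3,"twist": 0,"fingers": 1}
    - {"dx": 0,"dy": 0,"dz": 3,"twist": 0,"fingers": 1}

```text
clock: 24.62
eef_pos: [0.4442, 0.0653, 0.0312]
tool_rot: [0.705, 0.709, -0.0, -0.0]
ft_force: [-1.4, 0.5, -1.9]
grip_width: 0.0142
grasp_force: 58.8
```

Request:
carry_out:
  plan:
    - {"dx": 0,"dy": 0,"dz": 0,"twist": 0,"fingers": -0.2}
    - {"dx": 0,"dy": 0,"dz": 0,"twist": 0,"fingers": -0.2}
    - {"dx": 0,"dy": 0,"dz": 0,"twist": 0,"fingers": -0.2}
    - {"dx": 0,"dy": 0,"dz": 0,"twist": 0,"fingers": -0.2}
    - {"dx": 0,"dy": 0,"dz": -5,"twist": 0,"fingers": -0.2}

```text
clock: 25.03
eef_pos: [0.4437, 0.0652, 0.0359]
tool_rot: [0.705, 0.709, -0.001, -0.0]
ft_force: [-0.8, -0.8, -0.1]
grip_width: 0.0512
grasp_force: 0.0
```

Request:
carry_out:
  plan:
    - {"dx": 0,"dy": 0,"dz": -15,"twist": 0,"fingers": -0.2}
    - {"dx": 0,"dy": 0,"dz": -40,"twist": 0,"fingers": -0.2}
    - {"dx": 0,"dy": 0,"dz": -70,"twist": 0,"fingers": -0.2}
    - {"dx": 0,"dy": 0,"dz": -100,"twist": 0,"fingers": -0.2}
    - {"dx": 0,"dy": 0,"dz": -130,"twist": 0,"fingers": -0.2}

```text
clock: 25.45
eef_pos: [0.444, 0.0653, 0.168]
tool_rot: [0.705, 0.709, -0.0, -0.0]
ft_force: [0.1, 0.1, -1.0]
grip_width: 0.0513
grasp_force: 0.0
```

Request:
carry_out:
  plan:
    - {"dx": 30,"dy": 0,"dz": 0,"twist": 0,"fingers": -0.2}
    - {"dx": 60,"dy": 0,"dz": 0,"twist": 0,"fingers": -0.2}
    - {"dx": 95,"dy": 0,"dz": 0,"twist": 0,"fingers": -0.2}
    - {"dx": 130,"dy": 0,"dz": 0,"twist": 0,"fingers": -0.2}
    - {"dx": 160,"dy": 0,"dz": 0,"twist": 0,"fingers": -0.2}

```text
clock: 25.87
eef_pos: [0.4433, 0.2273, 0.167]
tool_rot: [0.705, 0.709, 0.001, 0.0]
ft_force: [1.1, -0.4, -0.5]
grip_width: 0.0513
grasp_force: 0.0
```

```bash
python3 -c "
from h import *
snap('top','top2');snap('scene','scene2')
a=cv2.imread('pics/top2.png')[125:280,255:475]; b=cv2.imread('pics/scene2.png')[105:260,190:410]
cv2.imwrite('pics/fin.png',cv2.resize(np.vstack([a,b]),None,fx=1.9,fy=1.9,interpolation=cv2.INTER_CUBIC))"
```

```text
(no output)
```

View pics/fin.png

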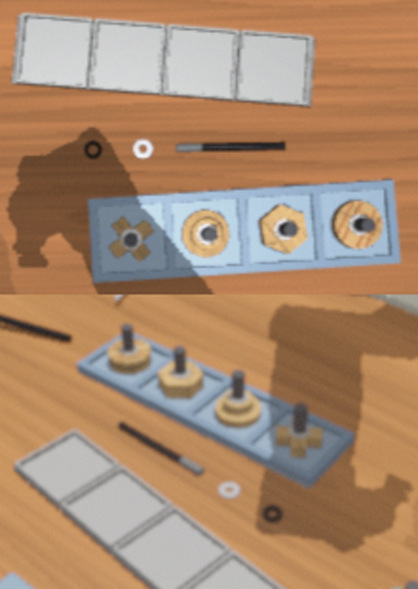

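All four wheels stand flat and centred in the tray: cross (130,240), stepped (205,235), hex (283,230), round (357,223). That is the reverse of the storage row, the dishes are empty, and the arm is clear.

```bash
python3 -c "
from h import *
print(job_done())"
```

```text
the job is handed in; nothing more can be done
None
```

The job is handed in: in the final pictures all four wheels stand upright and about centred in the check tray in reverse order (cross, stepped, hex, round from the +y end), after about 26 s of robot time with the arm clear of everything.

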